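# Hang up the dipping basket, free the sagging bolt and hold the lock-up gate ajar

### The arm

A 6-joint arm with a two-finger parallel gripper is mounted at the origin on the work surface. World frame = base frame: x ahead of the robot, y to its left, z up, the work surface at z = 0. Lengths are in m, angles in rad, forces in N, time in s.
With the tool pointing down it reaches from about 0.275 to 0.75 m from the base axis. Payload 10.2 kg.
Tool frame: the origin (TCP) lies on the centre line of the jaws, within the pads' length; the fingertips stand robot.tip_extent ahead of it and the grasp point (between the pads) lies 8 mm behind it (robot.tip_extent is the distance from the TCP to the fingertips, in m); z points along the fingers, x is the direction in which the jaws open and shut, and the axes are right-handed (so a half turn about z gives the same grasp; the last joint's range is limited). The gripper opens to 88 mm and grips with 3 to 60 N. Pads are 18 mm wide; open, the fingers measure 123 mm over their backs; the gripper's body (75 mm by 187 mm) begins 45 mm behind the grasp point.
Start: joints at [-1.492, 0.313, 1.498, -0, 1.331, -0.223], TCP at [0.156, -0.501, 0.225] pointing down, gripper open.
Joint ranges: [-2.94, 2.94], [-0.97, 2.17], [0.19, 2.56], [-1.23, 4.37], [0.02, 3.11], [-2.88, 2.88]. Speed limits (rad/s): [2.39, 2.39, 3.01, 3.14, 3.14, 3.14].

### API

Orientations are given as [roll, pitch, yaw] about the fixed x, y, z axes, in that order (R = Rz(yaw) Ry(pitch) Rx(roll)).
In Python, from workcell import robot gives the robot as it stands. The module is installed in compiled form; this text tells all that it offers.
- The arm moves only by the shell command python3 -m creep 'ROWS' [FORCE]. ROWS is JSON, a list of rows, each a list of 3 entries, a list of its own where there are three numbers: the turn, a rotation vector about the tool's x, y, z in rad, then the shift along the tool's x, y, z in mm, then the closure, from -1 (fully open) to 1 (shut). A call has 1 to 20 rows; each row is the pose to reach, as a shift and turn from the pose measured when the call began, along the tool's axes at that moment; what a row does not reach only later rows make up. A row lasts 1/12 s, in which the tool goes at most 41.7 mm and 7.16 degrees, less where a joint would pass 70% of its speed; a pose out of reach is approached as far as the arm can. A call with a gripper value outside its range is refused whole. The fingers move at their own pace and stop on an object; FORCE is the grip in N (left out, the last holds). Time passes only in rows, so rows that repeat a pose let the fingers close. It gives the time, the measured TCP pose, the force and the opening at its end, in the units of the state.
- robot.get_obs(): the state, without advancing time (a new reading comes with each control period).
- robot.snapshot(name): name is "scene" or "top" or "wrist"; returns the picture (480x640x3 uint8, red, green, blue); there is no depth.
- robot.calibration(name): a dict with "camera_matrix" (3x3 intrinsics, pixels), "T" (4x4, takes a point from camera to world coordinates). Camera axes: x right, y up, looking along -z (the intrinsics and any distortion apply to the point x, -y, -z); pixel columns grow to the right and rows downward; lengths in m; the calibration is good to about 2 mm. The wrist camera is an equidistant fisheye: a pixel r from the principal point sees the ray r / f radians off the axis. A picture is of the moment at which its call begins: read the wrist's pose just before it. calibration takes no time and is no camera call; for the wrist camera it gives the pose at the moment of the call.
- robot.job_done(): hands the job in, once; it reports no verdict.
The state is a dict: "t": time; "joint_positions": joint angles; "dq": joint speeds; "joint_efforts": joint torques, N m; "tcp_pos": TCP position; "eef_rot": TCP orientation; "ft_force": force on the tool from outside, world axes, zero at the start; "ft_torque": the same for the moment, N m; "opening": finger opening in m.
Only numpy, scipy, OpenCV 4.12 (cv2) and the standard library are available. Lean on these libraries where they do the work, as an engineer would, in place of code of your own. Each camera call takes 0.05 s, during which the arm holds its last target. There are 200 camera calls.

### The job

First hang the little dipping basket that stands in front of the lock-up on the hook of the steel stand by its loop handle, and let it go there. Then lift the sagging bolt on the lock-up's gate so that its nose clears the keeper's bent-up lip, draw it back out of the keeper, and pull the sprung gate ajar, about 8 cm at its free edge. Finish while still holding the gate there with the gripper, and leave the other things on the bench where they are.

Things in the scene. Friction and masses are not known exactly. Their poses are not given: they have to be found in the camera images.
- lockup: Fixed wooden bench hutch with clear plastic roof and back, 180 deep (x) x 270 wide (y) x 170 high mm, with a barred wooden gate on the front. Origin under its centre; its x axis points from the front to the back, so the gate faces its -x; its y axis points to its left seen from the robot, z up. The bolt lies level along its y axis, 21 mm before the gate's middle plane.
- gate: The gate: wooden frame with four upright steel bars, 200 wide, 165 high, 18 mm thick, 0.45 kg. Its origin is on the hinge line at bench height, its y axis runs to the free edge, and it carries the bolt. Opens towards the hutch's -x side (the robot). A spring pulls it shut: about 0.15 N m closed, 0.35 N m at 0.4 rad.
- gate_swing (a joint): Gate angle in rad: 0 shut, growing as it opens (counter-clockwise from above); up to 0.9. 0.4 rad is a gap of 80 mm at the free edge.
- gate_hinge (a point): Point of the vertical hinge line, at bench height, at the hutch's right front (its x -85, y -100 mm). Fixed.
- gate_edge (a point): Top of the gate's free edge, 200 mm from the hinge line, 165 mm above the bench when shut.
- bolt: Steel barrel bolt carried by the gate: a level rod 10 mm thick, with an upright round knob 12 mm thick standing on it, and at its end (65 mm towards the hutch's +y from the knob) a square nose 14 x 14 mm turned down to 15 mm below the rod's axis. Origin on the rod's axis below the knob, 135 mm up when sagged. Drawn back towards the hutch's -y (to the hinge).
- knob (a point): Centre of the top of the bolt's knob, 195 mm above the bench when sagged. The knob is a plain upright pin 12 mm in diameter and stands free above the gate (top 165 mm) and roof (170 mm), so its upper 30 mm can be pinched from above. It is at the hutch's x -106, y +60 mm when shot home. It can turn in the fingers.
- bolt_slide (a joint): How far the bolt is drawn back, m: 0 shot home, 0.045 stop. The nose is out of the keeper and the gate free from 0.030. Friction about 1.2 N; it stays where it is left.
- bolt_lift (a joint): How far the loose bolt is lifted in its staples, m: 0 sagged, 0.016 stop. It drops by its own weight (0.12 kg). Below about 0.009 the nose catches behind the keeper's lip after 4 mm of draw.
- keeper_lip (a point): Middle of the top edge of the keeper's bent-up lip, a 4 mm thick plate 128.5 mm above the bench on the hutch's left jamb. The sagged nose hangs behind it, 8.5 mm below its top; a keeper wall in front of the nose, up to 156 mm, keeps the gate shut.
- basket: Small perforated steel dipping basket, 0.09 to 0.18 kg: round cup 56 mm across, 45 high, a rigid upright loop over it and a flat grip tab on top, 155 mm high in all. Origin under the centre, z up. The loop lies in its y-z plane: opening 46 wide (y), from 45 to 102 mm height; a hook goes through along its x axis. Tab 14 (x) x 10 (y) mm, height 105 to 155 mm, gripped across y.
- basket_bar (a point): Middle of the loop's top bar (6 mm thick), 105 mm above the basket's underside.
- hook: Fixed steel stand: round foot 100 mm across, post 16 mm thick and 210 high, and a level hook arm 8 mm thick that points along its -x. Origin under the post. The arm's end turns up at 78 mm from the post to a rounded tip at 98 mm from it and 216 mm above the bench.
- hook_seat (a point): Where the loop should sit: on top of the level hook arm, 194 mm above the bench, 50 mm from the post's axis towards the tip.
- jar: Bystander: glass jar with metal lid, 60 across, 75 mm high. Origin under its centre.
- mandrel: Bystander: steel ring mandrel, a taper 170 mm high on a wooden foot 80 across. Origin under its centre.
- wax: Bystander: block of green carving wax, 70 x 35 x 25 mm. Origin under its centre.
- tin: Bystander: small closed tin, 48 across, 60 mm high, beside the hutch. Origin under its centre.
- hammer: Bystander: hammer 240 mm long lying on the bench. Origin under its middle.
- charcoal: Bystander: dark soldering block, 100 x 60 x 30 mm. Origin under its centre.

How it is judged:
On the way, in this order (a step that is already met when the one before it is completed fails the run):
1. the basket hangs by its loop on the hook, let go, with the gate still shut (contact force between basket and hook above 0.3 N and contact force between basket and the fingers below 0.1 N and height (world z) of basket above 0.06 m and horizontal distance between basket_bar and hook_seat below 0.05 m and angle between basket's own z axis and vertical below 0.4 rad and value of joint gate_swing below 0.08 rad), for 0.3 s.
2. the bolt is drawn back clear of the keeper (value of joint bolt_slide above 0.029 m), for 0.1 s.
At the end, for the whole second after the job is handed in: The basket hangs on the hook arm by its loop, upright within 0.4 rad, not touched by the fingers; the gate is held still between 0.25 and 0.56 rad (5 to 11 cm at its free edge) by the gripper's fingers on the gate or its bolt (over 0.5 N), and not propped by anything else (contact force between basket and hook above 0.3 N and contact force between basket and the fingers below 0.1 N and height (world z) of basket above 0.06 m and horizontal distance between basket_bar and hook_seat below 0.05 m and angle between basket's own z axis and vertical below 0.4 rad and value of joint gate_swing between 0.25 and 0.56 rad and velocity of joint gate_swing between -0.05 and 0.05 rad/s and contact force between gate and the fingers above 0.5 N and contact force between gate and jar below 0.1 N and contact force between gate and mandrel below 0.1 N and contact force between gate and wax below 0.1 N and contact force between gate and tin below 0.1 N and contact force between gate and hammer below 0.1 N and contact force between gate and charcoal below 0.1 N); the arm keeps its last pose, push and grip.
It fails at once if a bystander is moved more than 4 cm (distance of any of jar, mandrel, wax, tin, hammer, charcoal from where it was at the start of the episode above 0.04 m).
It also fails if it takes over 61 s, if anything falls off the work surface, if the arm or the gripper's body presses on something with over 40 N, if the wrist force passes 120 N, or if a joint passes its speed limit or range.

## Working session

There is one attempt and no reset: what is moved stays moved. The work goes in short steps, Python scripts to look and compute and a shell command to move; the robot and the scene stay as the last step left them, time stands still between calls to the robot, and variables do not carry over. Pictures are saved under pics/ and viewed, about 8 in all and at most 12, crops included, and the job is handed in when it is done.

```bash
mkdir -p pics; ls
python3 - <<'E'
from workcell import robot
import cv2,numpy as np
o=robot.get_obs();print(o, robot.tip_extent)
for n in("scene","top"):
    c=robot.calibration(n);print(n,c)
    cv2.imwrite(f"pics/{n}0.png",robot.snapshot(n)[:,:,::-1])
E
```

```text
pics
{'t': 0.0, 'joint_positions': array([-1.49242498e+00,  3.13458050e-01,  1.49846128e+00, -3.43197895e-05,
        1.33101635e+00, -2.23394146e-01]), 'dq': array([-4.07309702e-04, -1.26487806e-03, -1.23200424e-05, -2.19549790e-03,
        4.68118491e-04, -4.47921009e-04]), 'joint_efforts': array([ 3.56967385e-04, -4.02209508e+01, -2.52271610e+01,  6.94690878e-02,
        3.52296315e-02, -9.98065025e-05]), 'tcp_pos': array([ 0.15599363, -0.50099582,  0.22434786]), 'eef_rot': array([-3.14132762e+00,  1.31702937e-03, -1.26902249e+00]), 'ft_force': array([-0.41577403,  0.20846872, -0.11436465]), 'ft_torque': array([-0.09470334,  0.06060642,  0.0357756 ]), 'opening': 0.08778950995682594} 0.011
scene {'camera_matrix': array([[517.76978021,   0.        , 329.45862508],
       [  0.        , 517.76978021, 240.72149354],
       [  0.        ,   0.        ,   1.        ]]), 'T': array([[-0.99980179, -0.0059569 , -0.01899733,  0.4982232 ],
       [-0.00907136, -0.71309083,  0.70101297,  1.01442464],
       [-0.01772269,  0.70104635,  0.71289545,  1.166065  ],
       [ 0.        ,  0.        ,  0.        ,  1.        ]])}
top {'camera_matrix': array([[485.15443377,   0.        , 320.87780582],
       [  0.        , 485.15443377, 241.70917683],
       [  0.        ,   0.        ,   1.        ]]), 'T': array([[ 0.02176195,  0.9989762 , -0.03966069,  0.46987398],
       [-0.99968988,  0.02222361,  0.01123676,  0.03584713],
       [ 0.01210666,  0.03940386,  0.99915002,  1.65115813],
       [ 0.        ,  0.        ,  0.        ,  1.        ]])}
```

View pics/scene0.png

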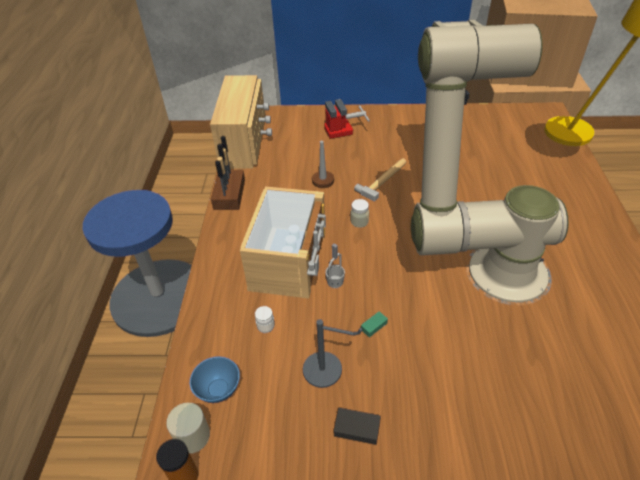

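View pics/top0.png

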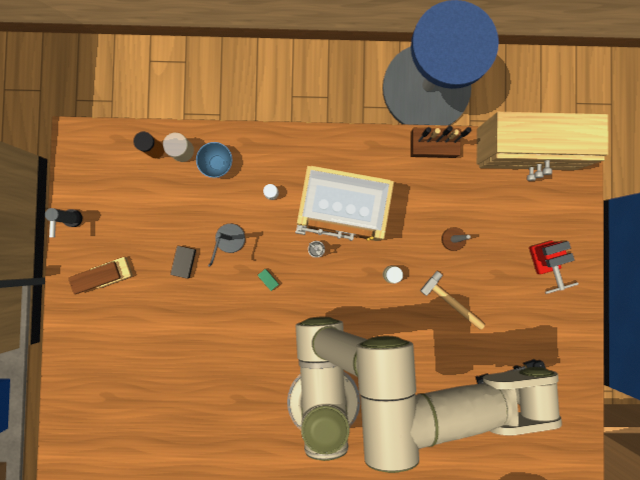

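Run:
```python
import cv2
a=cv2.imread("pics/top0.png")[160:295,195:395];cv2.imwrite("pics/c1.png",cv2.resize(a,(800,540),interpolation=cv2.INTER_CUBIC))
a=cv2.imread("pics/scene0.png")[180:390,230:400];cv2.imwrite("pics/c2.png",cv2.resize(a,(680,840)[0:1]+(840,),interpolation=cv2.INTER_CUBIC)[:,:] if 0 else cv2.resize(a,(484,598),interpolation=cv2.INTER_CUBIC))
```

```text
(no output)
```

View pics/c1.png

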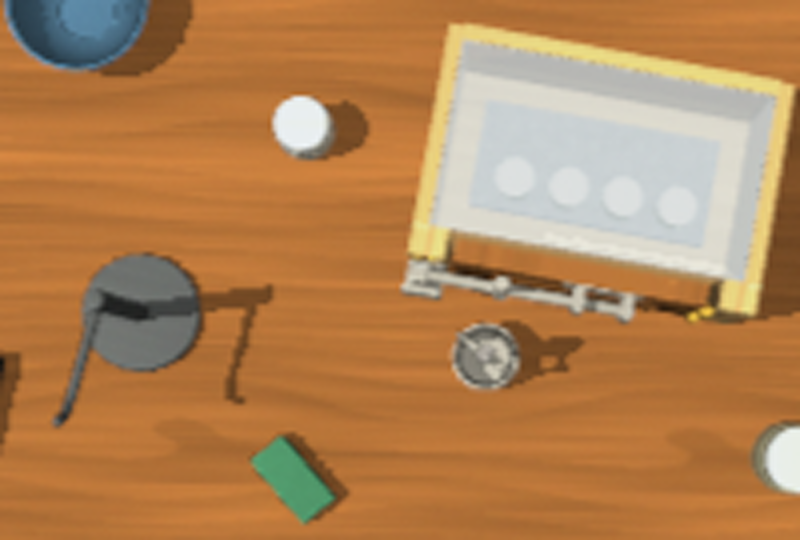

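View pics/c2.png

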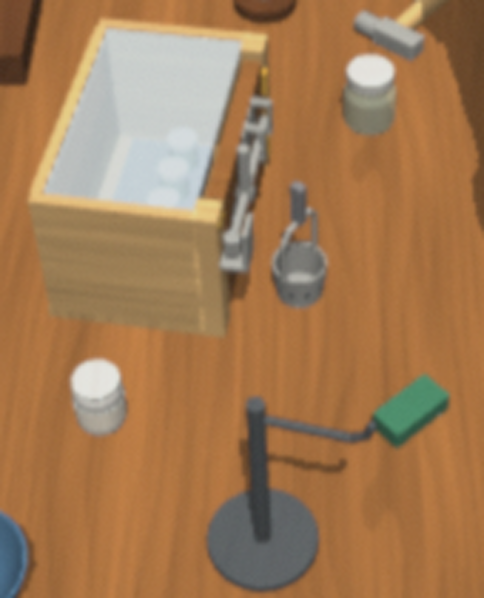

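```bash
cat > h.py <<'E'
import numpy as np,cv2
from workcell import robot
def ray(n,uv,c=None):
    c=c or robot.calibration(n);K=c["camera_matrix"];T=c["T"]
    x,y=(uv[0]-K[0,2])/K[0,0],(uv[1]-K[1,2])/K[1,1]
    if n=="wrist":
        r=np.hypot(x,y);s=np.sin(r)/r if r>0 else 1
        d=np.array([x*s,-y*s,-np.cos(r)])
    else: d=np.array([x,-y,-1.])
    return T[:3,3],T[:3,:3]@d
def atz(n,uv,z,c=None):
    o,d=ray(n,uv,c);return o+d*(z-o[2])/d[2]
E
python3 - <<'E'
from h import *
np.set_printoptions(precision=4,suppress=True)
t=lambda u,v:(195+u/4,160+v/4)
s=lambda u,v:(230+u/2.847,180+v/2.847)
for n,p,z in [("foot",(142,312),.008),("posttop",(97,298),.21),("tip",(60,421),.216),("cup rim",(486,356),.045),("tab",(490,352),.155),("barL",(460,335),.1),("barR",(505,375),.1),("hFL",(410,258),.17),("hFR",(755,315),.17),("hBL",(450,25),.17),("hBR",(793,85),.17),("knob",(501,282),.195),("tin",(301,125),.06),("wax",(293,478),.025),("jar",(795,458),.075)]:
    print("top",n,atz("top",t(*p),z))
for n,p,z in [("foot",(263,537),.008),("posttop",(256,403),.21),("tip",(371,428),.216),("cup rim",(300,265),.045),("tab",(297,186),.155),("bar1",(288,240),.09),("knob",(244,150),.195),("hFL",(221,205),.17),("hFR",(266,38),.17),("hBL",(37,195),.17),("wax",(412,405),.025),("tin",(97,375),.06)]:
    print("sc",n,atz("scene",s(*p),z))
E
```

```text
top foot [0.5409 0.3233 0.008 ]
top posttop [0.5418 0.3216 0.21  ]
top tip [0.4502 0.3449 0.216 ]
top cup rim [0.5092 0.0318 0.045 ]
top tab [0.5096 0.029  0.155 ]
top barL [0.5241 0.053  0.1   ]
top barR [0.493  0.0164 0.1   ]
top hFL [0.5797 0.0918 0.17  ]
top hFR [ 0.542 -0.173  0.17 ]
top hBL [0.7598 0.0653 0.17  ]
top hBR [ 0.7197 -0.1994  0.17  ]
top knob [0.5614 0.0221 0.195 ]
top tin [0.6955 0.1882 0.06  ]
top wax [0.4042 0.1906 0.025 ]
top jar [ 0.4311 -0.2209  0.075 ]
sc foot [0.5429 0.3284 0.008 ]
sc posttop [0.5428 0.3288 0.21  ]
sc tip [0.4532 0.3568 0.216 ]
sc cup rim [0.51  0.042 0.045]
sc tab [0.5118 0.0379 0.155 ]
sc bar1 [0.5213 0.0486 0.09  ]
sc knob [0.5612 0.0291 0.195 ]
sc hFL [0.5821 0.0763 0.17  ]
sc hFR [ 0.5444 -0.1623  0.17  ]
sc hBL [0.7554 0.0621 0.17  ]
sc wax [0.4049 0.1989 0.025 ]
sc tin [0.6985 0.189  0.06  ]
```

```bash
T='[[0,0,-2.14],[-405,-497,-96],0.1]'; python3 -m creep '[[[0,0,-1.0],[-200,-248,-96],0.1],[[0,0,-1.0],[-200,-248,-96],0.1],[[0,0,-1.0],[-200,-248,-96],0.1],[[0,0,-1.0],[-200,-248,-96],0.1],[[0,0,-1.0],[-200,-248,-96],0.1],[[0,0,-1.0],[-200,-248,-96],0.1],[[0,0,-1.0],[-200,-248,-96],0.1],[[0,0,-2.14],[-405,-497,-96],0.1],[[0,0,-2.14],[-405,-497,-96],0.1],[[0,0,-2.14],[-405,-497,-96],0.1],[[0,0,-2.14],[-405,-497,-96],0.1],[[0,0,-2.14],[-405,-497,-96],0.1],[[0,0,-2.14],[-405,-497,-96],0.1],[[0,0,-2.14],[-405,-497,-96],0.1],[[0,0,-2.14],[-405,-497,-96],0.1],[[0,0,-2.14],[-405,-497,-96],0.1],[[0,0,-2.14],[-405,-497,-96],0.1],[[0,0,-2.14],[-405,-497,-96],0.1],[[0,0,-2.14],[-405,-497,-96],0.1],[[0,0,-2.14],[-405,-497,-96],0.1]]' 20
```

```text
t: 1.77
tcp_pos: [0.5099, 0.0327, 0.321]
eef_rot: [-3.141, -0.001, 0.867]
ft_force: [0.0, 0.0, 0.1]
opening: 0.0397
```

Run:
```python
from h import *
import json
np.set_printoptions(precision=4,suppress=True)
c=robot.calibration("wrist");cv2.imwrite("pics/w1.png",robot.snapshot("wrist")[:,:,::-1]);print(c)
import pickle;pickle.dump(c,open("w1.pkl","wb"))
cv2.imwrite("pics/t1.png",robot.snapshot("top")[:,:,::-1])
```

```text
{'camera_matrix': array([[371.6483,   0.    , 318.5527],
       [  0.    , 371.6483, 236.7305],
       [  0.    ,   0.    ,   1.    ]]), 'T': array([[ 0.6482, -0.7304, -0.2156,  0.4549],
       [ 0.7615,  0.6222,  0.1816,  0.0797],
       [ 0.0015, -0.2819,  0.9595,  0.4824],
       [ 0.    ,  0.    ,  0.    ,  1.    ]])}
```

View pics/w1.png

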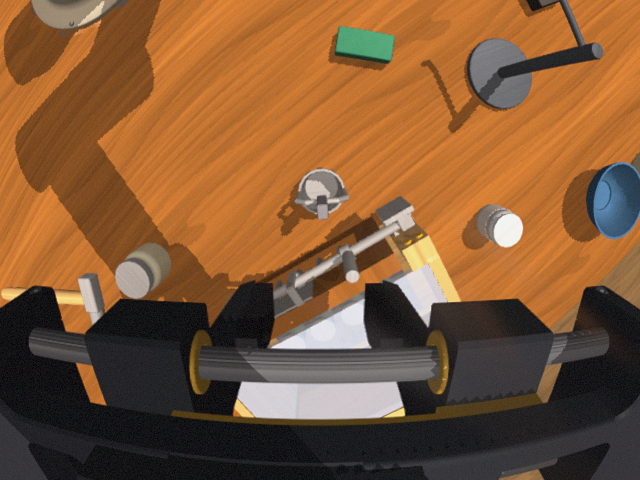

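Run:
```python
from h import *
import pickle
np.set_printoptions(precision=4,suppress=True)
c=pickle.load(open("w1.pkl","rb"))
for n,p,z in [("tabtop",(321.5,211),.155),("tabbase",(322,199),.105),("barL",(303,203),.1),("barR",(342,199),.1),("rim",(322,188),.045),("knob",(352,274),.195),("posttop",(596,51),.21),("foot",(500,73),.008),("tin",(507,231),.06),("noseend",(412,212),.156)]:
    print(n,atz("wrist",p,z,c))
a=cv2.imread("pics/w1.png")[150:300,260:430];b=cv2.resize(a,(680,600),interpolation=cv2.INTER_CUBIC);cv2.imwrite("pics/c3.png",b)
```

```text
tabtop [0.5118 0.0354 0.155 ]
tabbase [0.5112 0.0372 0.105 ]
barL [0.5022 0.0188 0.1   ]
barR [0.5254 0.0526 0.1   ]
rim [0.5099 0.0391 0.045 ]
knob [0.5624 0.0255 0.195 ]
posttop [0.545  0.3268 0.21  ]
foot [0.5449 0.3275 0.008 ]
tin [0.7019 0.1901 0.06  ]
noseend [0.5659 0.0986 0.156 ]
```

View pics/c3.png

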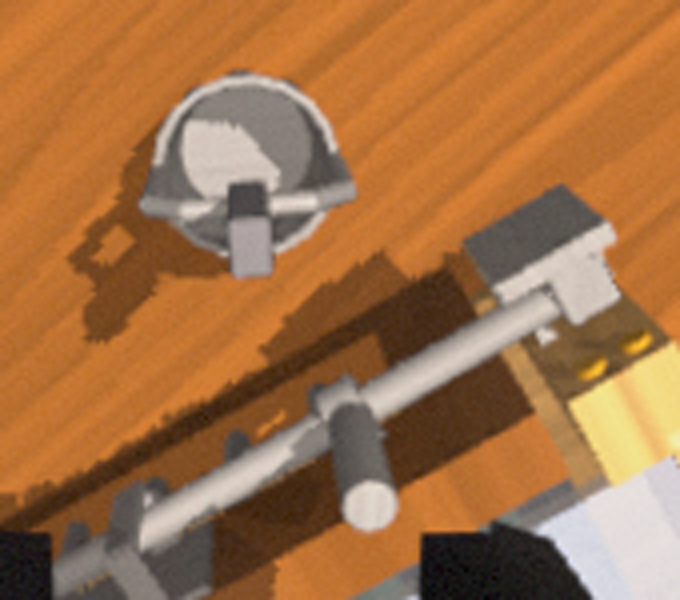

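```bash
python3 -m creep '[[[0,0,-0.06],[4,-1,40],0.1],[[0,0,-0.06],[4,-1,80],0.1],[[0,0,-0.06],[4,-1,115],0.1],[[0,0,-0.06],[4,-1,145],0.1],[[0,0,-0.06],[4,-1,165],0.1],[[0,0,-0.06],[4,-1,178],0.1],[[0,0,-0.06],[4,-1,178],0.1],[[0,0,-0.06],[4,-1,178],0.1]]' 20
python3 - <<'E'
from h import *
cv2.imwrite("pics/w2.png",robot.snapshot("wrist")[:,:,::-1])
E
```

```text
t: 2.53
tcp_pos: [0.5117, 0.036, 0.1434]
eef_rot: [-3.141, -0.001, 0.925]
ft_force: [0.5, -0.3, 0.5]
opening: 0.0398
```

View pics/w2.png

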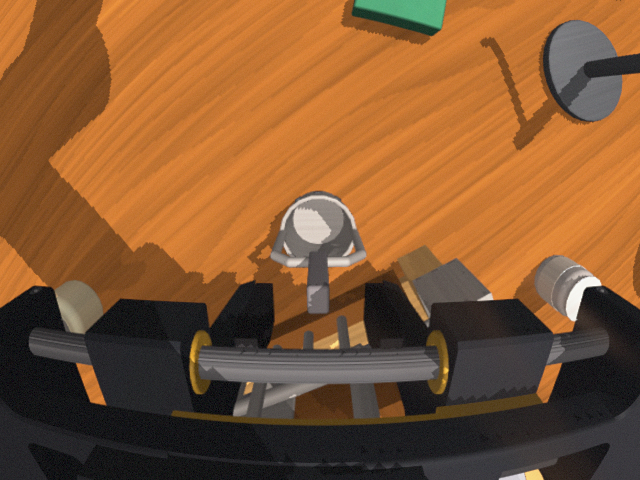

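```bash
python3 -m creep '[[[0,0,0],[0,0,0],0.95],[[0,0,0],[0,0,0],0.95],[[0,0,0],[0,0,0],0.95],[[0,0,0],[0,0,0],0.95],[[0,0,0],[0,0,0],0.95],[[0,0,0],[0,0,-10],0.95],[[0,0,0],[0,0,-30],0.95],[[0,0,0],[0,0,-60],0.95],[[0,0,0],[0,0,-90],0.95],[[0,0,0],[0,0,-115],0.95],[[0,0,0],[0,0,-125],0.95],[[0,0,0],[0,0,-125],0.95]]' 30
python3 - <<'E'
import numpy as np
from workcell import robot
o=robot.get_obs();p=o["tcp_pos"];y=o["eef_rot"][2]
d=np.array([.408,.363])-p[:2];print(d@[np.cos(y),np.sin(y)],d@[np.sin(y),-np.cos(y)],1.304-y)
E
```

```text
t: 3.58
tcp_pos: [0.5126, 0.0358, 0.2715]
eef_rot: [3.137, -0.004, 0.926]
ft_force: [0.1, -0.1, -0.5]
opening: 0.0022
0.198573333318033 -0.28028729866164803 0.37803842675708177
```

Run:
```python
from h import *
import pickle
a=robot.snapshot("wrist")[:,:,::-1];pickle.dump(robot.calibration("wrist"),open("w3.pkl","wb"))
b=robot.snapshot("scene")[180:330,230:400,::-1]
cv2.imwrite("pics/w3.png",np.hstack([a[120:420,100:540],cv2.resize(b,(340,300),interpolation=cv2.INTER_CUBIC)]))
```

```text
(no output)
```

View pics/w3.png

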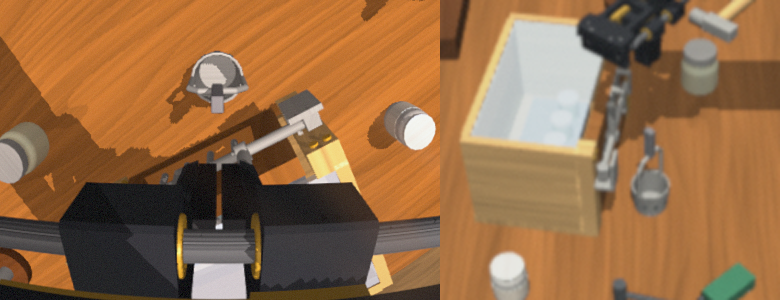

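Run:
```python
from h import *
import pickle
from scipy.spatial.transform import Rotation as R
np.set_printoptions(precision=4,suppress=True)
c=pickle.load(open("w3.pkl","rb"));o=robot.get_obs()
def M(p,e):
    m=np.eye(4);m[:3,:3]=R.from_euler("xyz",e).as_matrix();m[:3,3]=p;return m
X=np.linalg.inv(M(o["tcp_pos"],o["eef_rot"]))@c["T"];print(X)
c1=pickle.load(open("w1.pkl","rb"))
c2=dict(c,T=M([.5117,.036,.1434],[-3.141,-.001,.925])@X)
L=[(c1,(322.7,212)),(c2,(318,299)),(c,(317,223))]
A=np.zeros((3,3));b=np.zeros(3)
for cc,p in L:
    q,d=ray("wrist",p,cc);d=d/np.linalg.norm(d);P=np.eye(3)-np.outer(d,d);A+=P;b+=P@q
    print(atz("wrist",p,.155,cc),atz("wrist",p,.17,cc))
x=np.linalg.solve(A,b);print("tri",x)
# TCP pt & grasp pt projections in wrist image
for z in (-.03,-.008,.011):
    v=np.linalg.inv(X)@[0,0,z,1];r=np.arctan2(np.hypot(v[0],v[1]),-v[2]);u=np.array([v[0],-v[1]])/np.hypot(v[0],v[1])*r*371.65+[318.55,236.73];print(z,u)
```

```text
[[ 1.      0.0014 -0.0017  0.0003]
 [ 0.0009 -0.9586 -0.2849 -0.0724]
 [-0.0021  0.2849 -0.9586 -0.1624]
 [ 0.      0.      0.      1.    ]]
[0.5132 0.0356 0.155 ] [0.5105 0.0376 0.17  ]
[0.5132 0.0353 0.155 ] [0.5073 0.0397 0.17  ]
[0.5102 0.0367 0.155 ] [0.5072 0.039  0.17  ]
tri [0.5108 0.0369 0.1603]
-0.03 [317.2016 315.4002]
-0.008 [317.2622 292.3785]
0.011 [317.3059 276.416 ]
```

```bash
python3 -m creep '[[[0,0,0],[0,0,0],0.1],[[0,0,0],[0,0,0],0.1],[[0,0,0],[0,0,0],0.1],[[0,0,0],[0,0,0],0.1],[[0,0,0],[0,0,0],0.1],[[0,0,0],[0,0,0],0.1],[[0,0,0],[0,0,0],0.1],[[0,0,0],[0,0,0],0.1]]'; python3 -m creep '[[[0,0,0],[0,0,40],0.1],[[0,0,0],[0,0,80],0.1],[[0,0,0],[0,0,110],0.1],[[0,0,0],[0,0,128],0.1],[[0,0,0],[0,0,129],0.1],[[0,0,0],[0,0,129],0.1]]'; python3 -m creep '[[[0,0,0],[0,0,0],0.95],[[0,0,0],[0,0,0],0.95],[[0,0,0],[0,0,0],0.95],[[0,0,0],[0,0,0],0.95],[[0,0,0],[0,0,0],0.95],[[0,0,0],[0,0,0],0.95],[[0,0,0],[0,0,0],0.95],[[0,0,0],[0,0,0],0.95],[[0,0,0],[0,0,0],0.95],[[0,0,0],[0,0,0],0.95]]' 30
```

```text
t: 4.35
tcp_pos: [0.5116, 0.0359, 0.2681]
eef_rot: [-3.141, -0.001, 0.926]
ft_force: [0.4, 0.3, -0.2]
opening: 0.0394
t: 4.85
tcp_pos: [0.5116, 0.0361, 0.1391]
eef_rot: [-3.14, -0.0, 0.926]
ft_force: [0.3, -0.4, 0.1]
opening: 0.0397
t: 5.68
tcp_pos: [0.5119, 0.036, 0.1396]
eef_rot: [-3.141, -0.001, 0.926]
ft_force: [-1.5, -0.5, 5.9]
opening: 0.0079
```

```bash
python3 -m creep '[[[0,0,0],[0,0,0],0.95],[[0,0,0],[0,0,0],0.95],[[0,0,0],[0,0,-5],0.95],[[0,0,0],[0,0,-15],0.95],[[0,0,0],[0,0,-15],0.95]]' 45
```

```text
t: 6.1
tcp_pos: [0.5125, 0.036, 0.1563]
eef_rot: [3.14, -0.002, 0.926]
ft_force: [0.5, -0.2, -0.1]
opening: 0.0067
```

Run:
```python
from h import *
a=robot.snapshot("wrist")[:,:,::-1]
b=robot.snapshot("scene")[180:330,230:400,::-1]
cv2.imwrite("pics/w4.png",np.hstack([a[120:420,100:540],cv2.resize(b,(340,300),interpolation=cv2.INTER_CUBIC)]))
```

```text
(no output)
```

View pics/w4.png

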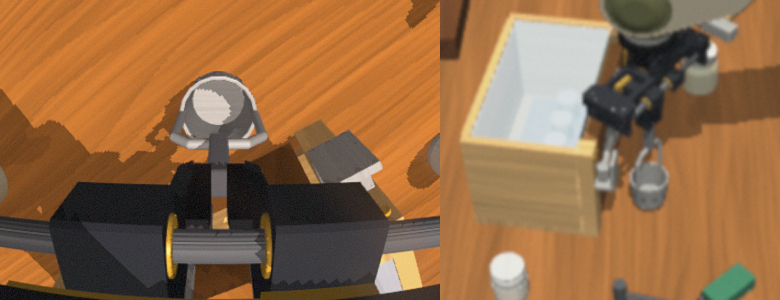

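```bash
python3 -m creep '[[[0,0,0],[0,0,-20],0.95],[[0,0,0],[0,0,-50],0.95],[[0,0,0],[0,0,-80],0.95],[[0,0,0],[0,0,-110],0.95],[[0,0,0],[0,0,-118],0.95],[[0,0,0],[0,0,-118],0.95],[[0,0,0],[0,0,-118],0.95]]'
python3 - <<'E'
from h import *
import pickle
o=robot.get_obs();p=o["tcp_pos"];y=o["eef_rot"][2];print(o["ft_force"])
d=np.array([.408,.363])-p[:2];print(d@[np.cos(y),np.sin(y)],d@[np.sin(y),-np.cos(y)],1.304-y)
a=robot.snapshot("wrist")[:,:,::-1];pickle.dump(robot.calibration("wrist"),open("w5.pkl","wb"))
b=robot.snapshot("scene")[180:330,230:400,::-1]
cv2.imwrite("pics/w5.png",np.hstack([a[120:420,100:540],cv2.resize(b,(340,300),interpolation=cv2.INTER_CUBIC)]))
E
```

```text
t: 6.78
tcp_pos: [0.5116, 0.0359, 0.2716]
eef_rot: [-3.14, -0.0, 0.926]
ft_force: [-0.5, -0.5, -1.6]
opening: 0.0068
[-0.51891335 -0.54634861 -1.61033073]
0.19910023568674312 -0.27942028386449363 0.3781801506718483
```

View pics/w5.png

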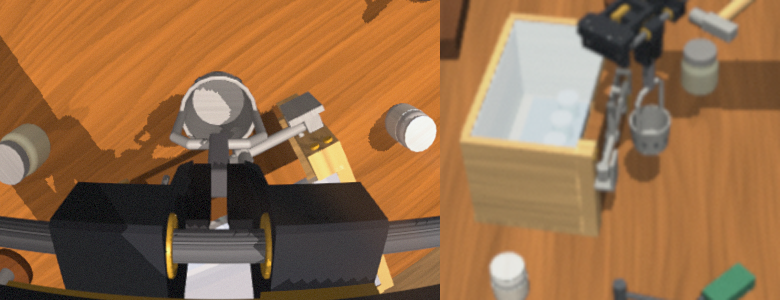

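```bash
python3 -m creep '[[[0,0,-0.1],[15,-22,0],0.95],[[0,0,-0.2],[32,-50,0],0.95],[[0,0,-0.3],[50,-78,0],0.95],[[0,0,-0.378],[68,-106,0],0.95],[[0,0,-0.378],[86,-134,0],0.95],[[0,0,-0.378],[104,-162,0],0.95],[[0,0,-0.378],[122,-190,0],0.95],[[0,0,-0.378],[140,-218,0],0.95],[[0,0,-0.378],[158,-246,0],0.95],[[0,0,-0.378],[174,-270,0],0.95],[[0,0,-0.378],[185,-287,3],0.95],[[0,0,-0.378],[192,-297,5],0.95],[[0,0,-0.378],[192,-297,5],0.95],[[0,0,-0.378],[192,-297,5],0.95],[[0,0,-0.378],[192,-297,5],0.95]]'
python3 - <<'E'
from h import *
import pickle
np.set_printoptions(precision=4,suppress=True)
o=robot.get_obs();print(o["tcp_pos"],o["eef_rot"],o["ft_force"])
a=robot.snapshot("wrist")[:,:,::-1];pickle.dump(robot.calibration("wrist"),open("w6.pkl","wb"))
b=robot.snapshot("top")[180:280,180:260,::-1];s=robot.snapshot("scene")[260:400,290:400,::-1]
cv2.imwrite("pics/s6.png",s);cv2.imwrite("pics/t6.png",b);cv2.imwrite("pics/w6f.png",a)
m=np.zeros((600,800,3),np.uint8)
m[:360,:440]=a[60:420,100:540];m[:450,450:800]=cv2.resize(s,(350,450),interpolation=cv2.INTER_CUBIC)
m[365:600,:188]=cv2.resize(b,(188,235),interpolation=cv2.INTER_CUBIC);cv2.imwrite("pics/m6.png",m)
E
```

```text
t: 8.13
tcp_pos: [0.3899, 0.3669, 0.2664]
eef_rot: [-3.138, 0.0, 1.303]
ft_force: [0.5, 0.5, -1.0]
opening: 0.0067
[0.3899 0.3669 0.2664] [-3.1385  0.0001  1.3028] [ 0.4581  0.5477 -1.0265]
```

View pics/m6.png

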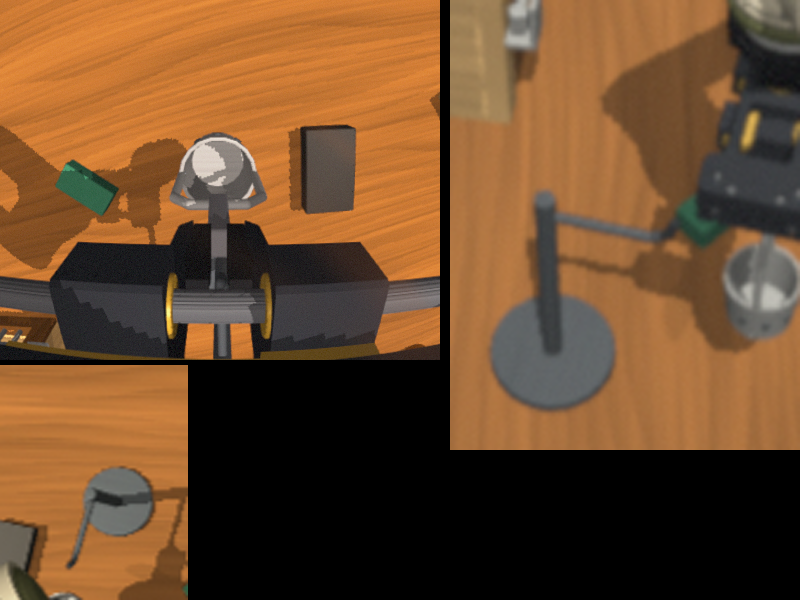

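```bash
python3 -m creep '[[[0,0,0],[2,12,0],0.95],[[0,0,0],[3,27,0],0.95],[[0,0,0],[3,42,0],0.95],[[0,0,0],[3,57,0],0.95],[[0,0,0],[3,72,0],0.95],[[0,0,0],[3,87,0],0.95],[[0,0,0],[3,100,0],0.95],[[0,0,0],[3,110,0],0.95],[[0,0,0],[3,110,0],0.95],[[0,0,0],[3,110,0],0.95]]'
```

```text
t: 9.12
tcp_pos: [0.4972, 0.3404, 0.2663]
eef_rot: [-3.138, -0.0, 1.301]
ft_force: [-0.4, -0.5, -1.9]
opening: 0.0067
```

```bash
python3 -m creep '[[[0,0,0],[0,0,8],0.95],[[0,0,0],[0,0,18],0.95],[[0,0,0],[0,0,26],0.95],[[0,0,0],[0,0,31],0.95],[[0,0,0],[0,0,33],0.95],[[0,0,0],[0,0,33],0.95]]'; python3 -m creep '[[[0,0,0],[0,0,1],0.95],[[0,0,0],[0,0,2],0.95],[[0,0,0],[0,0,3],0.95],[[0,0,0],[0,0,3],0.95]]'
```

```text
t: 9.62
tcp_pos: [0.4968, 0.3405, 0.2327]
eef_rot: [-3.138, 0.0, 1.302]
ft_force: [0.4, 0.1, -0.6]
opening: 0.0067
t: 9.95
tcp_pos: [0.4973, 0.3407, 0.231]
eef_rot: [-3.14, -0.002, 1.302]
ft_force: [0.6, -0.1, 5.0]
opening: 0.0071
```

```bash
python3 -m creep '[[[0,0,0],[0,0,-1],0.5],[[0,0,0],[0,0,-1],0.3],[[0,0,0],[0,0,-1],0.3],[[0,0,0],[0,0,-1],0.3],[[0,0,0],[0,0,-1],0.3],[[0,0,0],[0,0,-1],0.3]]'; python3 -m creep '[[[0,0,0],[0,0,-15],0.3],[[0,0,0],[0,0,-35],0.3],[[0,0,0],[0,0,-65],0.3],[[0,0,0],[0,0,-95],0.3],[[0,0,0],[0,0,-105],0.3],[[0,0,0],[0,0,-105],0.3]]'
python3 - <<'E'
from h import *
import pickle
np.set_printoptions(precision=4,suppress=True)
o=robot.get_obs();print(o["tcp_pos"],o["eef_rot"],o["ft_force"])
cv2.imwrite("pics/w7.png",robot.snapshot("wrist")[:,:,::-1]);pickle.dump(robot.calibration("wrist"),open("w7.pkl","wb"))
t=robot.snapshot("top")[:,:,::-1];s=robot.snapshot("scene")[:,:,::-1]
cv2.imwrite("pics/t7.png",t);cv2.imwrite("pics/s7.png",s)
# compare scene7 with scene6: template of basket
r=s[280:400,300:390].astype(int)-cv2.imread("pics/scene0.png")[280:400,300:390];m=(abs(r).sum(2)>60)
print(m.sum())
for row in m[::4,::2]:print("".join(".#"[v] for v in row))
E
```

```text
t: 10.45
tcp_pos: [0.4973, 0.3407, 0.2318]
eef_rot: [-3.14, -0.002, 1.302]
ft_force: [-0.4, -0.6, 0.1]
opening: 0.0308
t: 10.95
tcp_pos: [0.4979, 0.3407, 0.3391]
eef_rot: [3.14, -0.004, 1.302]
ft_force: [0.3, -0.3, -0.2]
opening: 0.0308
[0.4979 0.3407 0.3391] [ 3.1398 -0.0044  1.3017] [ 0.3269 -0.3163 -0.2139]
2595Traceback (most recent call last):
  File "<stdin>", line 11, in <module>
  File "<stdin>", line 11, in <genexpr>
TypeError: string indices must be integers, not 'numpy.bool'
```

```bash
python3 -m creep '[[[0,0,-0.02],[-20,10,0],0.3],[[0,0,-0.06],[-50,25,0],0.3],[[0,0,-0.1],[-80,41,0],0.3],[[0,0,-0.124],[-112,57,0],0.3],[[0,0,-0.124],[-144,73,0],0.3],[[0,0,-0.124],[-176,89,0],0.3],[[0,0,-0.124],[-208,106,10],0.3],[[0,0,-0.124],[-240,122,20],0.3],[[0,0,-0.124],[-268,136,30],0.3],[[0,0,-0.124],[-287,145,39],0.3],[[0,0,-0.124],[-287,145,39],0.3],[[0,0,-0.124],[-287,145,39],0.3],[[0,0,-0.124],[-287,145,39],0.3]]'
python3 - <<'E'
from h import *
import pickle
np.set_printoptions(precision=4,suppress=True)
o=robot.get_obs();print(o["tcp_pos"],o["eef_rot"],o["ft_force"])
a=robot.snapshot("wrist")[:,:,::-1];pickle.dump(robot.calibration("wrist"),open("w8.pkl","wb"));cv2.imwrite("pics/w8.png",a)
t=robot.snapshot("top")[:,:,::-1];s=robot.snapshot("scene")[:,:,::-1];cv2.imwrite("pics/s8.png",s);cv2.imwrite("pics/t8.png",t)
m=np.zeros((600,800,3),np.uint8)
m[:400,:500]=cv2.resize(a[140:340,195:445],(500,400),interpolation=cv2.INTER_CUBIC)
m[:400,500:]=cv2.resize(s[265:395,293:391],(300,400),interpolation=cv2.INTER_CUBIC)
m[400:,:250]=cv2.resize(t[200:280,190:290],(250,200),interpolation=cv2.INTER_CUBIC)
m[400:,260:560]=cv2.resize(a[:160,400:640],(300,200))
cv2.imwrite("pics/m8.png",m)
E
```

```text
t: 12.18
tcp_pos: [0.5602, 0.026, 0.2948]
eef_rot: [-3.136, -0.0, 1.426]
ft_force: [0.3, 0.0, 0.5]
opening: 0.0306
[0.5602 0.026  0.2948] [-3.1363 -0.0004  1.4262] [0.3277 0.028  0.4808]
```

View pics/m8.png

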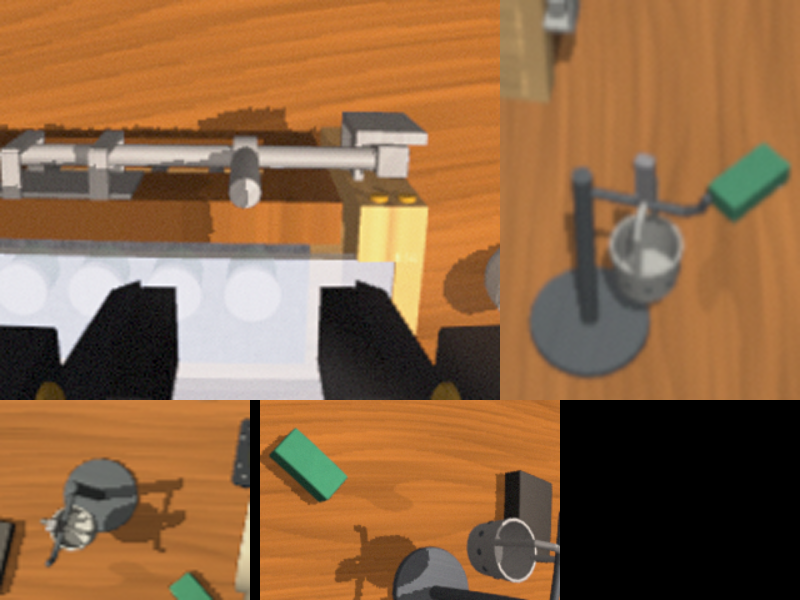

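Run:
```python
from h import *
import pickle
np.set_printoptions(precision=4,suppress=True)
c=pickle.load(open("w8.pkl","rb"))
for p in [(317.5,235),(317.5,237)]:
    x=atz("wrist",p,.195,c);o=robot.get_obs();y=o["eef_rot"][2];d=(x-o["tcp_pos"])[:2];print(x,d@[np.cos(y),np.sin(y)],d@[np.sin(y),-np.cos(y)])
```

```text
[0.5632 0.0253 0.195 ] -0.0005747696976879219 0.0030368388283493557
[0.5648 0.0251 0.195 ] -0.0005779709454135121 0.004563292926741374
```

```bash
python3 -m creep '[[[0,0,0],[0,3,25],0.3],[[0,0,0],[0,3,55],0.3],[[0,0,0],[0,3,80],0.3],[[0,0,0],[0,3,98],0.3],[[0,0,0],[0,3,108],0.3],[[0,0,0],[0,3,112],0.3],[[0,0,0],[0,3,112],0.3]]'; python3 -m creep '[[[0,0,0],[0,0,0],0.95],[[0,0,0],[0,0,0],0.95],[[0,0,0],[0,0,0],0.95],[[0,0,0],[0,0,0],0.95],[[0,0,0],[0,0,0],0.95],[[0,0,0],[0,0,0],0.95],[[0,0,0],[0,0,0],0.95],[[0,0,0],[0,0,0],0.95],[[0,0,0],[0,0,0],0.95],[[0,0,0],[0,0,0],0.95]]' 35
```

```text
t: 12.92
tcp_pos: [0.5629, 0.0264, 0.1835]
eef_rot: [-3.138, -0.0, 1.428]
ft_force: [-0.3, -0.1, 1.1]
opening: 0.031
t: 13.75
tcp_pos: [0.5629, 0.0264, 0.1835]
eef_rot: [-3.138, -0.0, 1.428]
ft_force: [0.3, -0.1, 0.6]
opening: 0.0021
```

```bash
cat >> h.py <<'E'
def asc(img,c0,c1,r0,r1,sx=1,sy=2):
    g=cv2.cvtColor(img,cv2.COLOR_RGB2GRAY)[r0:r1,c0:c1]
    g=cv2.resize(g,((c1-c0)//sx,(r1-r0)//sy),interpolation=cv2.INTER_AREA)
    for i,r in enumerate(g):print(f"{r0+i*sy:3d} "+"".join(" .:-=+*#%@"[min(9,int(v)//26)] for v in r))
E
python3 - <<'E'
from h import *
a=robot.snapshot("wrist");cv2.imwrite("pics/w9.png",a[:,:,::-1])
asc(a,262,374,206,330,1,2)
E
```

```text
206 ++++++++++++++++++++++++++++++++++++++++++++++++++++++++++++++++++++++++++++++++++++++++++++++++++++++++++++++++
208 ++++++++++++++++++++++++++++++++++++++++++++++++++++++++++++++++++++++++++++++++++++++++++++++++++++++++++++++++
210 ++++++++++++++++++++++++++++++++++++++++++++++++++======---+++======---=+======-++++++++++++++++++++++++++++++++
212 ++++++++++++++++++++++++++++++++++++++======------------------------------------=+++++++++++++++++++++++++++++++
214 ++++++++++++++++++++++++++++++++++++=--------------------------------------------+++++++++++++++++++++++++++++++
216 +++++++=====+++++++++++++++++=======---------------------------------------------+++++++++++++++++++++++++++++++
218 ==------------+++++++++=---------------------------------------------------------+++++++++++++++++++++++++++++++
220 --------------++++++++++---------------------------------------------------------+++++++++++++++++++++++++++++++
222 ---------------=====++++----------------------------------------------------------=+++++++++++++====+++=========
224 :---:--:--::::-::---=----------------------
[... 5453 characters left out ...]
18      .   .. . .. .....                               .:----:... .  .... .   . ....  ...... . ...................
320    . .     ...... ....                 .             .:----:.  .        .....    .. ..... . ................... 
322  .         .....  .....                  .           .:----:. .      .   .. .. ...... .......... ...............
324       .  .     . . ..  . .                            :=---:.        .     . ..    . . ...... ..................
326    .. ..    . .   . . .   .  .        .        .     .-**##=.  ...           .  . . ........................ ...
328     .        .      ..                               .=***#=:.      ....     .   . .... ........................
```

```bash
python3 -m creep '[[[0,0,0],[0,0,0],0.3],[[0,0,0],[0,0,0],0.3],[[0,0,0],[0,0,0],0.3],[[0,0,0],[0,0,0],0.3],[[0,0,0],[0,0,0],0.3],[[0,0,0],[0,0,0],0.3],[[0,0,0],[0,0,0],0.3],[[0,0,0],[0,0,0],0.3]]'; python3 -m creep '[[[0,0,0],[0,0,5],0.3],[[0,0,0],[0,0,10],0.3],[[0,0,0],[0,0,15],0.3],[[0,0,0],[0,0,20],0.3],[[0,0,0],[0,0,23],0.3],[[0,0,0],[0,0,23],0.3]]';  python3 -m creep '[[[0,0,0],[0,0,0],0.95],[[0,0,0],[0,0,0],0.95],[[0,0,0],[0,0,0],0.95],[[0,0,0],[0,0,0],0.95],[[0,0,0],[0,0,0],0.95],[[0,0,0],[0,0,0],0.95],[[0,0,0],[0,0,0],0.95],[[0,0,0],[0,0,0],0.95],[[0,0,0],[0,0,0],0.95],[[0,0,0],[0,0,0],0.95]]' 40
python3 - <<'E'
from h import *
a=robot.snapshot("wrist");cv2.imwrite("pics/w10.png",a[:,:,::-1])
asc(a,272,364,240,330,1,3)
E
```

```text
t: 14.47
tcp_pos: [0.5629, 0.0264, 0.1835]
eef_rot: [-3.138, -0.0, 1.428]
ft_force: [-0.0, -0.1, -0.1]
opening: 0.0306
t: 14.97
tcp_pos: [0.5625, 0.0264, 0.1596]
eef_rot: [-3.136, -0.0, 1.428]
ft_force: [-0.9, -0.4, -0.1]
opening: 0.0309
t: 15.8
tcp_pos: [0.5625, 0.0248, 0.1597]
eef_rot: [-3.136, 0.003, 1.427]
ft_force: [-0.9, -8.5, -0.2]
opening: 0.011
240 --::::-:::-::::::::::::::::::::::::::::::::::::::::::::::::::.:::::::::::.:::........:.::.::
243 ------------------------------------------------------------:.:::::::::::::::..........:::::
246 -----------------------------------------------------------::::::::::::::::........:.::..:::
249 ----------------------------:::----------------------------::.:::::::::..............::.:::.
252 ----------------------------::::---------------------------::.:::::::::::.::.:.......:.:.:::
255 ---------------------------:::::------=====----------------:::.:::::::...........::.:.:....:
258 ---------------------------:::::-----=====-----------------:::.:::::......::..:....:.::.::.:
261 ------------------------------:------====================--::
[... 1465 characters left out ...]
. .   .    ......    
309  ...              .              .---------------:::::::::::..... . .. .. .    ..  . ..... .
312     .                            .------------------::::::::........ ..  ..  . ..  .......  
315    .              .             .:----===+++++++======--::::........ ............. .   ...  
318       .            .            .-==++++++++++++++++++++=--:...... ..........  .............
321   . ..                         .:+++++++++++++++++++++++++==:.......  .... ........... .....
324    .                           .=+++++++++++++++++++++++++++-:..............  ... ... ......
327  .                           . :++++++++++++++++++++++++++++=:.... . ......... .............
```

```bash
python3 -m creep '[[[0,0,0],[0,0,-3],0.95],[[0,0,0],[0,0,-6],0.95],[[0,0,0],[0,0,-9],0.95],[[0,0,0],[0,0,-12],0.95],[[0,0,0],[0,0,-13],0.95],[[0,0,0],[0,0,-13],0.95]]'; python3 -m creep '[[[0,0,0],[-4,0,0],0.95],[[0,0,0],[-8,0,0],0.95],[[0,0,0],[-12,0,0],0.95],[[0,0,0],[-12,0,0],0.95]]'
```

```text
t: 16.35
tcp_pos: [0.5626, 0.0246, 0.1731]
eef_rot: [-3.137, 0.003, 1.428]
ft_force: [-1.3, -3.7, -0.4]
opening: 0.0109
t: 16.68
tcp_pos: [0.5606, 0.0122, 0.173]
eef_rot: [-3.136, 0.003, 1.427]
ft_force: [-2.5, -1.4, -1.3]
opening: 0.0108
```

```bash
python3 -m creep '[[[0,0,0],[-5,0,0],0.95],[[0,0,0],[-10,0,0],0.95],[[0,0,0],[-15,0,0],0.95],[[0,0,0],[-20,0,0],0.95],[[0,0,0],[-25,0,0],0.95],[[0,0,0],[-27,0,0],0.95],[[0,0,0],[-27,0,0],0.95],[[0,0,0],[-27,0,0],0.95]]'
```

```text
t: 17.35
tcp_pos: [0.5565, -0.0149, 0.173]
eef_rot: [-3.136, 0.004, 1.427]
ft_force: [-4.1, -0.0, -1.7]
opening: 0.0107
```

```bash
python3 -m creep '[[[0,0,-0.05],[-1,-6,0],0.95],[[0,0,-0.1],[-3,-12,0],0.95],[[0,0,-0.1],[-3,-12,0],0.95],[[0,0,-0.1],[-3,-12,0],0.95]]'
```

```text
t: 17.68
tcp_pos: [0.5449, -0.0162, 0.1735]
eef_rot: [-3.137, 0.003, 1.525]
ft_force: [1.2, 0.2, -1.0]
opening: 0.0109
```

```bash
python3 -m creep '[[[0,0,-0.04],[-1,-5,0],0.95],[[0,0,-0.08],[-2,-9.5,0],0.95],[[0,0,-0.12],[-3.5,-14,0],0.95],[[0,0,-0.16],[-5,-19,0],0.95],[[0,0,-0.2],[-6.5,-23,0],0.95],[[0,0,-0.24],[-8.5,-28,0],0.95],[[0,0,-0.28],[-10.5,-32,0],0.95],[[0,0,-0.31],[-12.5,-36.5,0],0.95],[[0,0,-0.31],[-12.5,-36.5,0],0.95],[[0,0,-0.31],[-12.5,-36.5,0],0.95],[[0,0,-0.31],[-12.5,-36.5,0],0.95],[[0,0,-0.31],[-12.5,-36.5,0],0.95]]'
python3 - <<'E'
from h import *
import pickle
np.set_printoptions(precision=4,suppress=True)
o=robot.get_obs();print(o["tcp_pos"],o["eef_rot"],o["ft_force"],o["ft_torque"])
t=robot.snapshot("top");s=robot.snapshot("scene");w=robot.snapshot("wrist")
for n,i in(("t",t),("s",s),("w",w)):cv2.imwrite(f"pics/{n}11.png",i[:,:,::-1])
pickle.dump(robot.calibration("wrist"),open("w11.pkl","wb"))
s8=cv2.imread("pics/s8.png")[:,:,::-1]
print("basket region diff",np.abs(s[290:370,320:360].astype(int)-s8[290:370,320:360]).mean())
t0=cv2.imread("pics/top0.png")[:,:,::-1]
for n,(u,v) in dict(tin=(270,191),wax=(268,280),charcoal=(183,262),jar=(394,275),hammer=(455,300),mandrel=(455,238)).items():
    T=t0[v-14:v+14,u-14:u+14];r=cv2.matchTemplate(t[v-24:v+24,u-24:u+24].copy(),T.copy(),cv2.TM_CCOEFF_NORMED);_,q,_,l=cv2.minMaxLoc(r);print(n,round(q,2),l[0]-10,l[1]-10)
asc(t,295,395,190,270,1,2)
E
```

```text
t: 18.68
tcp_pos: [0.5086, -0.027, 0.1739]
eef_rot: [-3.138, 0.003, 1.834]
ft_force: [3.4, -0.2, -0.3]
opening: 0.0106
[ 0.5086 -0.027   0.1739] [-3.1377  0.0026  1.8344] [ 3.405  -0.1986 -0.3494] [ 0.0661 -0.7317  0.0526]
basket region diff 1.7752083333333333
tin 1.0 0 0
wax 1.0 0 0
charcoal 1.0 0 0
jar 0.95 0 0
hammer 0.65 -3 -2
mandrel 1.0 0 0
190 ++++++=+######%%%%%%%#################################%%%%%%%%%%%%%%%%%%%%%%%%%%%%%%%%###########=--
192 +++++++*######%%%%%%%###########################################%%%%%%%%%%%%%%%%%%%%%%%#########*=--
194 +++++++######%%%%%%%########################################################%%%%%%%%%%##########+-::
196 ++++++*######%%%%%%%############################################################%%%%%%##########=---
198 ++++++#######%%%%%%%#######%%%%################################################%%%%%%%#########*=---
200 +++++*######%%%%%%%#####%%%%%%%%%##############################################%%%%%%##########+----
202 +++++*######%%%%%%%#####%%%%%%%%%%#####%%%%%%%################################%%%%%%%##########+----
204 +++++######%
[... 2748 characters left out ...]
--=+************##############*=+######+:::====-:::::::---::-:::-:-:::
258 ============:::::*######+-:::::--==+++++************#######*==*######=::=====-::::::::::::::::::----
260 ============---:+######*-::::---=-:--===+++++++************=-*######+::======-::::::::::::::::::::::
262 ============-::-*######+--========---=========+++++++*****+-=*#####*-:=======--:-::::-::::::::::::::
264 ==============-*######+==============================++++=--*######+==+++++++=----------------------
266 ==============+*######+===========+=++++++++++++++++=====--=*#####*+=+======+=----------------===+++
268 +++++++++++++=*######+*#**++++==============+=+++++++++==--*######*==========-:------------===+*****
```

```bash
python3 -c "
from workcell import robot
o=robot.get_obs();print(o['t'],o['tcp_pos'],o['ft_force'],o['opening'],abs(o['dq']).max());print(robot.job_done())"
```

```text
18.8333 [ 0.50832742 -0.02705507  0.17384366] [ 3.7904996  -0.33570761 -1.05979019] 0.010491204476498955 0.00418308227800027
the job is handed in; nothing more can be done
None
```

The job is handed in at t = 18.8 s. The basket hangs on the hook, released. The bolt was lifted about 13 mm and drawn back about 4 cm. The gate is held ajar at an estimated 0.41 rad, about 8 cm at its free edge, by the grip on the knob.

**Last checks:**
- **Gate:** the 0.41 rad comes from how far the knob travelled, since the joint itself was not read. The knob was pinched at 10.5 mm opening and the pull was 3.4–3.8 N, about what the spring should give. The arm was at rest.
- **Basket:** the scene picture is unchanged since the view that showed it on the arm.
- **Bystanders:** tin, wax, charcoal, jar and mandrel showed no movement in the top view. The hammer match was poor (0.65, −3 and −2 px), probably because the arm partly hid it, so I could not confirm it; no move went near it.

**What went wrong on the way:**
- The first grasp of the basket closed on air. I put that down to lifting before the fingers had closed.
- The first grasp of the knob closed above it. The pictures suggest the fingertips end roughly 15 mm behind the TCP instead of 11 mm ahead, so I went 24 mm lower and it held. Short fingertips may also explain the basket miss and the odd 6.7 mm reading on its 10 mm tab.
- I used all 12 picture views, so the bolt and gate stages were checked by numbers and text prints of the images only.

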